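# Cover a slide carrier and hold it flush on a tilted stage

### The arm

A 7-joint arm with a two-finger parallel gripper is mounted at the origin on a cart in front of the work surface, level with it; the furniture and walls round the work are solid. World frame = base frame: x ahead of the robot, y to its left, z up, the work surface at z = 0. Lengths are in m, angles in rad, forces in N, time in s.
With the tool pointing down it reaches from about 0.35 to 0.9 m from the base axis. Payload 8.1 kg.
Tool frame: the origin (TCP) lies at the very end of the fingers, on their centre line; the grasp point (between the pads) lies ctrl.grasp_offset behind it (ctrl.grasp_offset is the distance from the TCP to the grasp point, in m); x points along the fingers, y is the direction in which the jaws open and shut, and the axes are right-handed (so a half turn about x gives the same grasp; the last joint's range is limited). The gripper opens to 92 mm and grips with 3 to 60 N. Pads are 19 mm wide; open, the fingers measure 130 mm over their backs; the gripper's body (75 mm by 190 mm) begins 47 mm behind the grasp point.
Start: joints at [-1.282, 0.434, 0.025, 1.573, -0.012, 1.134, -0.075], TCP at [0.239, 0.578, 0.227] pointing down, gripper open.
Joint ranges: [-2.62, 2.62], [-0.44, 2.09], [-1.27, 1.32], [0.08, 2.57], [-1.32, 4.46], [0.12, 2], [-2.74, 2.74]. Speed limits (rad/s): [2.22, 2.22, 3.01, 3.01, 3.14, 3.14, 3.14].

### API

Orientations are given as [roll, pitch, yaw] about the fixed x, y, z axes, in that order (R = Rz(yaw) Ry(pitch) Rx(roll)).
In Python, from cell import readout, optics, job, ctrl gives the robot as it stands.
- The arm moves only by the tool drive_tool, never from a script. Its arguments are lists of equal length, an entry for each row: "rot": the turn, a rotation vector about the tool's x, y, z in degrees, a list of three; "slide": the shift along the tool's x, y, z in mm, a list of three; "jaw": the finger opening in mm, from 0 to 91.8. A call has 1 to 10 rows; each row shifts and turns the commanded pose from where the row before left it, along the tool's axes as they then stand; what a row does not reach is not made up. A row lasts 1/12 s, in which the tool goes at most 41.7 mm and 7.16 degrees, less where a joint would pass 70% of its speed; a pose out of reach is approached as far as the arm can. A call with a gripper value outside its range is refused whole. The fingers move at their own pace and stop on an object; the grip force is fixed at half the most. Time passes only in rows, so rows that do not move let the fingers close. It gives the time, the measured TCP pose, the force and the opening at its end, in the units of the state.
- readout.read_state(): the state, without advancing time (a new reading comes with each control period).
- optics.capture(name): name is "scene" or "side" or "wrist"; returns a dict with "color" (384x512x3 uint8, red, green, blue), "range_z" (384x512 float32, m along the optical axis (not along the pixel's ray), 0 where there is no reading), "K" (3x3 intrinsics, pixels), "position" and "rotation" of the camera in the world. Camera axes: x right, y up, looking along -z (the intrinsics and any distortion apply to the point x, -y, -z); pixel columns grow to the right and rows downward; lengths in m; the calibration is good to about 2 mm. The wrist camera is an equidistant fisheye: a pixel r from the principal point sees the ray r / f radians off the axis. A picture is of the moment at which its call begins.
- job.job_done(): hands the job in, once; it reports no verdict.
The state is a dict: "t": time; "joint_pos": joint angles; "joint_velocities": joint speeds; "joint_efforts": joint torques, N m; "eef_pos": TCP position; "tool_rot": TCP orientation; "contact_force": force on the tool from outside, world axes, zero at the start; "moment": the same for the moment, N m; "opening": finger opening in m.
Only numpy, scipy, OpenCV 4.12 (cv2) and the standard library are available. Lean on these libraries where they do the work, as an engineer would, in place of code of your own. Each camera call takes 0.05 s, during which the arm holds its last target. There are 200 camera calls.

### The job

Lay the window-frame cover squarely on top of the slide carrier that waits on the low loading block, and let go of it. Then take both plates together by their long edges, lift them off, tilt them to the slope of the tilting stage and press the carrier's underside gently (a few newtons) flush against the middle of the stage's sloped face, long sides in line with the face. Finish while still holding the pair pressed there; do not change the stage's tilt, and leave the other things on the bench alone.

Things in the scene. Friction and masses are not known exactly. Their poses are not given: they have to be found in the camera images.
- cover: the cover: flat dark-grey metal frame 78 (x) x 40 (y) x 8 (z) mm with a 46x20 mm window right through its middle; lies flat on the bench at the start. Origin at the centre of its underside, x along its length, z up. Weighs 50 to 100 g. The same after a half turn about z.
- carrier: the slide carrier: solid flat dark-grey metal plate 78 (x) x 40 (y) x 8 (z) mm with a glass slide set level in its top; lies on the loading block at the start, its long sides along the block's, overhanging the block by 6 mm at each long side. Origin at the centre of its underside, x along its length, z up. Weighs 60 to 130 g. The same after a half turn about z.
- block: the loading block: low grey block, fixed, 28 mm wide (y); its raised top is 64 mm long (x) and 18 mm above the bench, its foot is 90 mm long and 5 mm high. Origin at the centre of its underside on the bench. It is narrower than the plates, so fingers can reach down past the plates' long edges beside it, 18 mm to the bench.
- stage: the tilting stage: grey foot 100 (x) x 70 (y) x 12 mm, fixed to the bench, two upright cheeks (27 mm over both, 30 mm along x) and on top a tilting aluminium table; a black clamp knob sticks out at the -y side, reaching 32 mm from the middle plane, 24 to 44 mm above the bench. Origin at the centre of the foot's underside. The tilt axis runs along its y, 64 mm above the bench.
- stage_face (a point): centre of the tilting table's flat top face, 70 mm long (its x, along the slope) x 28 mm wide (its y, level); z is the outward normal of the face. The table is a 10 mm thick plate, narrower than the carrier by 6 mm at each side, so fingers that hold the plates by the long edges pass beside it. The centre lies 22 mm from the tilt axis. The face slopes down towards the stage's -x side, that is roughly towards the robot.
- stage_table (a joint): tilt of the stage's table in rad: 0 is level, larger is steeper; it starts between 0.2 and 0.45 and is clamped (stiff friction, 4 N m): gentle pushes do not turn it.
- stage_low_edge (a point): middle of the lower short edge of the table's top face, 35 mm down the slope from the centre of the face
- tweezers: bystander, loose: plain metal tweezers 127x15x8 mm lying on the bench; origin at the centre of its underside; leave it alone
- hex_key: bystander, loose: black L-shaped hex key 74x26x4 mm lying on the bench; origin at the centre of its underside; leave it alone
- sample_cup: bystander, loose: small clear plastic cup, 29 mm wide, 32 mm high, standing; origin at the centre of its underside; leave it alone
Not all that is in view belongs to the job. What is shaped like the carrier but purple or yellow is not meant.

How it is judged:
On the way, in this order (a step that is already met when the one before it is completed fails the run):
1. the cover lies squarely on the carrier on the loading block and has been let go (x of cover in the frame of carrier between -0.006 and 0.006 m and y of cover in the frame of carrier between -0.004 and 0.004 m and z of cover in the frame of carrier between 0.006 and 0.01 m and angle between the x axis of cover and the x axis of carrier, either way round below 0.07 rad and angle between the z axis of cover and the z axis of carrier, either way round below 0.05 rad and contact force between the fingers and cover below 0.05 N and contact force between the fingers and carrier below 0.05 N and contact force between carrier and block above 0.2 N and linear speed of cover below 0.02 m/s), for 0.1 s.
2. both plates, held together in the fingers, are lifted clear of the block (x of cover in the frame of carrier between -0.006 and 0.006 m and y of cover in the frame of carrier between -0.004 and 0.004 m and z of cover in the frame of carrier between 0.006 and 0.01 m and angle between the x axis of cover and the x axis of carrier, either way round below 0.07 rad and angle between the z axis of cover and the z axis of carrier, either way round below 0.05 rad and contact force between the fingers and carrier above 0.5 N and contact force between the fingers and cover above 0.5 N and z of carrier in the frame of block above 0.035 m and contact force between carrier and block below 0.01 N and contact force between carrier and stage below 0.01 N), for 0.1 s.
At the end, for the whole second after the job is handed in: Cover square on the carrier (6 mm along, 4 mm across, 4 deg); fingers hold both plates; carrier underside flush on the sloped face: parallel within 2.9 deg, within 2 mm of it, centred within 10 mm along and 7 mm across, sides in line within 7 deg, pressed with 1 to 25 N, at rest (x of cover in the frame of carrier between -0.006 and 0.006 m and y of cover in the frame of carrier between -0.004 and 0.004 m and z of cover in the frame of carrier between 0.006 and 0.01 m and angle between the x axis of cover and the x axis of carrier, either way round below 0.07 rad and angle between the z axis of cover and the z axis of carrier, either way round below 0.05 rad and contact force between the fingers and carrier above 0.5 N and contact force between the fingers and cover above 0.5 N and contact force between carrier and stage between 1 and 25 N and height (world z) of carrier above 0.06 m and angle between the z axis of carrier and the z axis of stage_face, either way round below 0.05 rad and angle between the x axis of carrier and the x axis of stage_face, either way round below 0.12 rad and linear speed of carrier below 0.02 m/s and x of carrier in the frame of stage_face between -0.01 and 0.01 m and y of carrier in the frame of stage_face between -0.007 and 0.007 m and z of carrier in the frame of stage_face between -0.002 and 0.002 m); the arm keeps its last pose, push and grip.
It fails at once if the stage is pushed out of its tilt (distance of stage_low_edge from where it was at the start of the episode above 0.003 m).
It fails at once if the carrier is pressed hard against the stage (over 60 N) (contact force between carrier and stage above 60 N).
It fails at once if another thing on the bench is moved by more than 20 mm (distance of any of tweezers, hex_key, sample_cup from where it was at the start of the episode above 0.02 m).
It also fails if it takes over 67 s, if anything falls off the work surface, if the arm or the gripper's body presses on something with over 40 N, if the wrist force passes 120 N, or if a joint passes its speed limit or range.

## Working session

There is one attempt and no reset: what is moved stays moved. The work goes in short steps, Python scripts to look and compute and a tool call to move; the robot and the scene stay as the last step left them, time stands still between calls to the robot, and variables do not carry over. Pictures are saved under pics/ and viewed, about 8 in all and at most 12, crops included, and the job is handed in when it is done.

Besides the shell and the picture viewer there is one more tool, called after "Request:" as a command line: name --argument value ..., lists and objects as JSON in quotes. drive_tool: Moves the arm, as the interface text tells. Its arguments: {"type":"object","properties":{"rot":{"type":"array"},"slide":{"type":"array"},"jaw":{"type":"array"}},"required":["rot","slide","jaw"]}

```bash
ls; mkdir -p pics; cat > h.py <<'E'
import numpy as np, cv2
from cell import readout, optics, job, ctrl
from scipy.spatial.transform import Rotation as R
def pts(c):
    "world point per pixel (pinhole cams)"
    K=c["K"]; z=c["range_z"]; v,u=np.mgrid[:z.shape[0],:z.shape[1]]
    p=np.dstack([(u-K[0,2])/K[0,0]*z,-(v-K[1,2])/K[1,1]*z,-z])
    return p@np.array(c["rotation"]).T+np.array(c["position"])
def save(n,img,s=1):
    cv2.imwrite("pics/"+n+".png",cv2.resize(img[:,:,::-1],None,fx=s,fy=s,interpolation=cv2.INTER_CUBIC))
E
python3 - <<'E'
from h import *
print(readout.read_state(), ctrl.grasp_offset)
a=optics.capture("scene");b=optics.capture("side")
np.savez("c0.npz",pa=pts(a),pb=pts(b),ca=a["color"],cb=b["color"])
for c in(a,b): print(c["position"],np.round(c["rotation"],3).tolist(),c["K"].tolist())
save("scene0",a["color"],1.5);save("side0",b["color"],1.5)
E
```

```text
pics
{'t': 0.0, 'joint_pos': array([-1.28159593,  0.43522371,  0.02499939,  1.57407369, -0.01161726,
        1.13398664, -0.0750945 ]), 'joint_velocities': array([-1.59992842e-04,  3.33152234e-04, -6.63528994e-04, -2.81472890e-04,
        1.05244157e-03, -4.89612825e-04,  1.78089285e-05]), 'joint_efforts': array([ 1.58648472e-04, -6.67870831e+01,  9.84844677e-01, -3.14451027e+01,
       -6.06913283e-02,  4.31149034e-02,  1.78792420e-04]), 'eef_pos': array([0.23852968, 0.57715654, 0.22595387]), 'tool_rot': array([-1.48253316,  1.56925031, -1.87442889]), 'contact_force': array([0.38901215, 0.03772545, 1.54744413]), 'moment': array([0.00345043, 0.01783486, 0.0096153 ]), 'opening': 0.09188203778685228} 0.0188Traceback (most recent call last):
  File "<stdin>", line 4, in <module>
  File "h.py", line 8, in pts
    return p@np.array(c["rotation"]).T+np.array(c["position"])
           ~~~~~~~~~~~~~~~~~~~~~~~~~~~^~~~~~~~~~~~~~~~~~~~~~~~
ValueError: operands could not be broadcast together with shapes (384,512) (3,)
```

```bash
sed -i 's/np.array(c\["rotation"\]).T/R.from_euler("xyz",c["rotation"]).as_matrix().T/' h.py
python3 - <<'E'
from h import *
a=optics.capture("scene");b=optics.capture("side")
print(a["rotation"],a["position"],b["rotation"],b["position"],a["K"])
np.savez("c0.npz",pa=pts(a),pb=pts(b),ca=a["color"],cb=b["color"])
for p in (pts(a),pts(b)): print(np.round(p[40::60,40::80],3).tolist())
save("scene0",a["color"],1.5);save("side0",b["color"],1.5)
E
```

```text
[ 0.77019454  0.00432732 -0.39871471] [ 0.27777026 -0.4756141   0.71628712] [ 0.99947774  0.01096059 -0.15917778] [ 0.39754868 -0.65580272  0.59165819] [[425.22660639   0.         254.8440478 ]
 [  0.         425.22660639 189.90840864]
 [  0.           0.           1.        ]]
[[[0.14, 1.021, 0.06], [0.389, 1.023, 0.01], [0.678, 1.018, -0.045], [1.017, 1.02, -0.113], [1.197, 0.729, -0.015], [1.198, 0.371, 0.148]], [[0.065, 1.03, -0.158], [0.335, 1.023, -0.226], [0.65, 1.015, -0.304], [0.755, 0.474, 0.003], [0.939, 0.342, 0.036], [1.198, 0.3, -0.007]], [[-0.023, 1.019, -0.409], [0.272, 0.394, 0.002], [0.458, 0.314, 0.003], [0.632, 0.214, 0.024], [0.826, 0.156, 0.003], [1.012, 0.08, 0.001]], [[-0.13, 1.007, -0.715], [0.236, 0.193, 0.004], [0.398, 0.127, 0.001], [0.558, 0.056, 0.004], [0.72, -0.011, 0.002], [0.851, -0.098, 0.036]], [[0.068, 0.093, 0.015], [0.136, 0.576, -0.735], [0.35, -0.024, 0.01], [0.494, -0.08, 0.003], [0.637, -0.14, 0.003], [0.778, -0.201, 0.004]], [[0.067, -0.047, 0.036], [0.09, 0.329, -0.736], [0.314, -0.135, 0.003], [0.443, -0.189, 0.002], [0.572, -0.243, 0.0],
[... 172 characters left out ...]
026, 0.008], [0.124, 1.024, -0.011], [0.424, 1.019, -0.03], [0.741, 1.021, -0.054], [1.077, 1.018, -0.076], [1.201, 0.641, 0.055]], [[-0.219, 1.015, -0.23], [0.081, 1.019, -0.261], [0.401, 0.466, -0.0], [0.616, 0.399, 0.014], [0.839, 0.383, 0.002], [1.045, 0.327, 0.011]], [[-0.298, 1.025, -0.518], [0.03, 1.018, -0.554], [0.387, 0.181, -0.003], [0.557, 0.106, 0.029], [0.729, 0.084, 0.023], [0.878, 0.026, 0.046]], [[0.086, 0.013, 0.017], [0.228, 0.004, 0.002], [0.378, -0.028, 0.008], [0.528, -0.044, -0.0], [0.677, -0.07, -0.001], [0.825, -0.095, -0.001]], [[0.112, -0.115, -0.0], [0.242, -0.139, 0.001], [0.371, -0.16, -0.0], [0.5, -0.181, -0.0], [0.628, -0.204, 0.001], [0.756, -0.225, -0.001]]]
```

View pics/scene0.png

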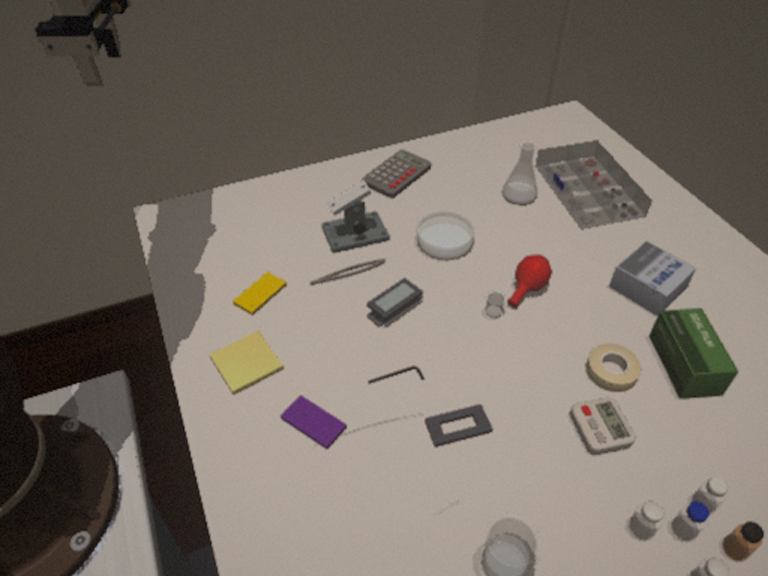

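View pics/side0.png

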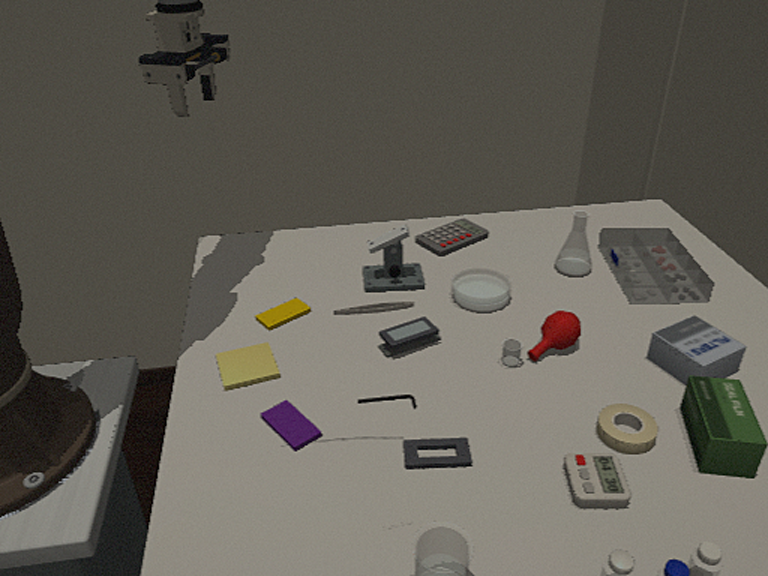

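```bash
python3 - <<'E'
from h import *
d=np.load("c0.npz")
def rect(p,name):
    r=cv2.minAreaRect((p[:,:2]*1000).astype(np.float32)); print(name,len(p),np.round(p.mean(0),4),np.round(r[0],1),np.round(r[1],1),round(r[2],1))
for k,boxes in dict(a=dict(cover=(280,265,335,300),car=(240,180,288,220),st=(213,115,250,148),tab=(205,112,260,170)),b=dict(cover=(263,288,318,316),car=(248,208,297,240),st=(238,148,278,172))).items():
    P=d["p"+k];C=d["c"+k].astype(int)
    for n,(u0,v0,u1,v1) in boxes.items():
        p=P[v0:v1,u0:u1].reshape(-1,3); c=C[v0:v1,u0:u1].reshape(-1,3).mean(1)
        if n=="cover": q=p[(c<95)&(abs(p[:,2]-.008)<.012)]
        elif n=="car": q=p[abs(p[:,2]-.026)<.005]
        elif n=="st":
            q=p[(p[:,2]>.07)&(p[:,2]<.11)]
        else: continue
        rect(q,k+n)
        print(np.round(np.percentile(q[:,2],[5,50,95]),4))
        if n=="st":
            for _ in range(3):
                m=np.median(q,0) if _==0 else q.mean(0); 
                w=np.linalg.svd(q-q.mean(0),full_matrices=False)[2][2]; w*=np.sign(w[2])
                e=(q-q.mean(0))@w; q=q[abs(e)<.004]
            print("plane n",w,"tilt",np.arccos(w[2]),"az",np.degrees(np.arctan2(w[1],w[0])),"std",e.std(),q.mean(0),len(q))
E
```

```text
acover 605 [ 0.5335 -0.1084  0.0085] [ 534.1 -106.9] [38.9 77.7] 83.3
[0.0033 0.0091 0.0115]
acar 524 [0.5397 0.111  0.0272] [540.8 113.1] [78.7 41.3] 19.6
[0.0235 0.0275 0.0294]
ast 319 [0.5413 0.2916 0.084 ] [540.6 295.4] [33.1 66.8] 88.8
[0.0715 0.0837 0.0984]
plane n [-0.424757   -0.17437189  0.88835575] tilt 0.4770446938119312 az -157.68079476073905 std 0.0017370967952013276 [0.54090029 0.29406053 0.0851544 ] 219
bcover 739 [ 0.5343 -0.1093  0.0071] [ 535.9 -103.1] [52.  79.1] 84.4
[0.0012 0.0079 0.0098]
bcar 460 [0.5399 0.1096 0.026 ] [540.6 113. ] [78.7 43.5] 19.8
[0.0229 0.0262 0.0281]
bst 252 [0.5419 0.2895 0.083 ] [540.4 293.7] [32.2 65.3] 85.7
[0.0715 0.0827 0.0968]
plane n [-0.40335422 -0.13993699  0.90428038] tilt 0.44110514984006755 az -160.86663906525018 std 0.0016473374075269562 [0.54042289 0.29191345 0.08377221] 178
```

```bash
cat >> h.py <<'E'
def down(yaw_y):
    "tool rotation, x down, jaw axis y at world angle yaw_y (deg)"
    a=np.radians(yaw_y); x=np.array([0,0,-1.]); y=np.array([np.cos(a),np.sin(a),0]); return np.c_[x,y,np.cross(x,y)]
def cur():
    s=readout.read_state(); return s["eef_pos"],R.from_euler("xyz",s["tool_rot"]).as_matrix(),s
def delta(pos,Rt):
    p,Rc,s=cur(); print("cur",np.round(p,4),"tool y az",round(np.degrees(np.arctan2(Rc[1,1],Rc[0,1])),2),"tool x",np.round(Rc[:,0],3),"q",np.round(s["joint_pos"],2),"F",np.round(s["contact_force"],1),"op",round(s["opening"],4),"t",round(s["t"],2))
    print("slide mm (current axes)",np.round(Rc.T@(pos-p)*1000,1),"rot deg",np.round(np.degrees(R.from_matrix(Rc.T@Rt).as_rotvec()),2))
E
python3 - <<'E'
from h import *
delta(np.array([.52,.19,.30]),down(110))
E
```

```text
cur [0.2386 0.5773 0.2263] tool y az 67.55 tool x [-0.    -0.001 -1.   ] q [-1.28  0.43  0.02  1.57 -0.01  1.13 -0.08] F [-0.6 -0.1  0.1] op 0.092 t 0.2
slide mm (current axes) [ -73.5 -250.6  408. ] rot deg [-4.245e+01 -1.000e-02  5.000e-02]
```

Request:
drive_tool --rot '[[0, 0, 0], [0, 0, 0], [0, 0, 0], [0, 0, 0], [0, 0, 0], [0, 0, 0], [0, 0, 0], [0, 0, 0], [0, 0, 0], [0, 0, 0]]' --slide '[[-6, -21, 34], [-6, -21, 34], [-6, -21, 34], [-6, -21, 34], [-6, -21, 34], [-6, -21, 34], [-6, -21, 34], [-6, -21, 34], [-6, -21, 34], [-6, -21, 34]]' --jaw '[91, 91, 91, 91, 91, 91, 91, 91, 91, 91]'

```text
t: 1.03
eef_pos: [0.4734, 0.2519, 0.2871]
tool_rot: [1.556, 1.571, 1.164]
contact_force: [1.9, 0.6, -0.7]
opening: 0.0914
```

Request:
drive_tool --rot '[[0, 0, 0], [0, 0, 0], [-7, 0, 0], [-7, 0, 0], [-7, 0, 0], [-7, 0, 0], [-7, 0, 0], [-7, 0, 0], [0, 0, 0]]' --slide '[[-6, -20, 34], [-6, -20, 34], [0, 0, 0], [0, 0, 0], [0, 0, 0], [0, 0, 0], [0, 0, 0], [0, 0, 0], [0, 0, 0]]' --jaw '[91, 91, 91, 91, 91, 91, 91, 91, 91]'

```text
t: 1.78
eef_pos: [0.5202, 0.1906, 0.2986]
tool_rot: [3.095, 1.571, -2.841]
contact_force: [-0.2, 0.5, 0.1]
opening: 0.0909
```

```bash
python3 - <<'E'
from h import *
c=optics.capture("wrist"); print(c["K"],c["position"],c["rotation"])
np.savez("w1.npz",**{k:c[k] for k in("color","range_z","K","position","rotation")})
save("w1",c["color"],1.5)
delta(np.array([.534,-.107,.10]),down(84))
E
```

```text
[[297.31863964   0.         255.30397353]
 [  0.         297.31863964 191.6649502 ]
 [  0.           0.           1.        ]] [0.44148493 0.16239057 0.45750808] [-3.10914112e-01  6.99572213e-04  1.91697523e+00]
cur [0.5202 0.1906 0.2986] tool y az 109.42 tool x [-0.  0. -1.] q [-0.53  0.26  0.11  1.65 -0.03  1.23  1.49] F [-0.3 -0.7 -0.5] op 0.0912 t 1.83
slide mm (current axes) [ 198.6 -285.3  -85.9] rot deg [ 2.542e+01 -2.000e-02 -0.000e+00]
```

View pics/w1.png

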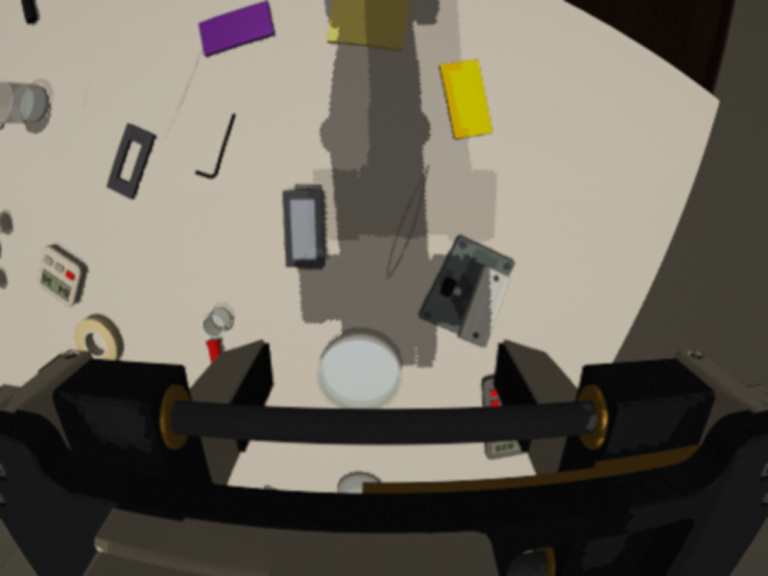

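```bash
cat >> h.py <<'E'
def wpts(c):
    K=c["K"]; z=c["range_z"]; v,u=np.mgrid[:z.shape[0],:z.shape[1]].astype(float)
    return wray(c,u,v)*z[...,None]@R.from_euler("xyz",c["rotation"]).as_matrix().T+c["position"]
def wray(c,u,v):
    K=c["K"]; a=(u-K[0,2])/K[0,0]; b=(v-K[1,2])/K[1,1]; r=np.hypot(a,b)+1e-9; t=np.tan(r)/r
    return np.stack([a*t,-b*t,-np.ones_like(a)],-1)
def wpix(c,u,v,z):
    d=wray(c,np.array(u,float),np.array(v,float))@R.from_euler("xyz",c["rotation"]).as_matrix().T
    return c["position"]+d*((z-c["position"][2])/d[...,2])[...,None]
E
python3 - <<'E'
from h import *
c=dict(np.load("w1.npz")); P=wpts(c)
save("w1c",c["color"][150:240,180:350],4.7)
# carrier
def box(u0,v0,u1,v1,f,n):
    p=P[v0:v1,u0:u1].reshape(-1,3); q=p[f(p)]; r=cv2.minAreaRect((q[:,:2]*1000).astype(np.float32)); print(n,len(q),np.round(np.median(q,0),4),np.round(r[0],1),np.round(r[1],1),round(r[2],1)); return q
box(182,116,222,184,lambda p:abs(p[:,2]-.026)<.005,"car")
box(68,78,108,136,lambda p:p[:,2]>.004,"cover")
box(272,150,350,235,lambda p:abs(p[:,2]-.012)<.004,"foot")
q=box(272,150,350,235,lambda p:(p[:,2]>.067)&(p[:,2]<.11),"tab")
for _ in range(3):
    w=np.linalg.svd(q-q.mean(0),full_matrices=False)[2][2]; w*=np.sign(w[2]); e=(q-q.mean(0))@w; q=q[abs(e)<.004]
print(w,np.arccos(w[2]),np.degrees(np.arctan2(w[1],w[0])),e.std(),q.mean(0),len(q))
E
```

```text
car 1358 [0.5401 0.1139 0.027 ] [541.1 113.6] [76.5 40.5] 19.2
cover 744 [ 0.5329 -0.1033  0.0089] [511.3  17.5] [ 84.5 310.4] 10.5
foot 1396 [0.5295 0.2807 0.0127] [546.6 271.7] [114.4 100.3] 85.4
tab 1105 [0.5411 0.2933 0.0841] [541.  295.6] [28.5 67.4] 85.6
[-0.42250099 -0.01428934  0.90624982] 0.4364694654608418 -178.06294724482862 0.0010126166222308376 [0.53930529 0.29527586 0.08476535] 971
```

View pics/w1c.png

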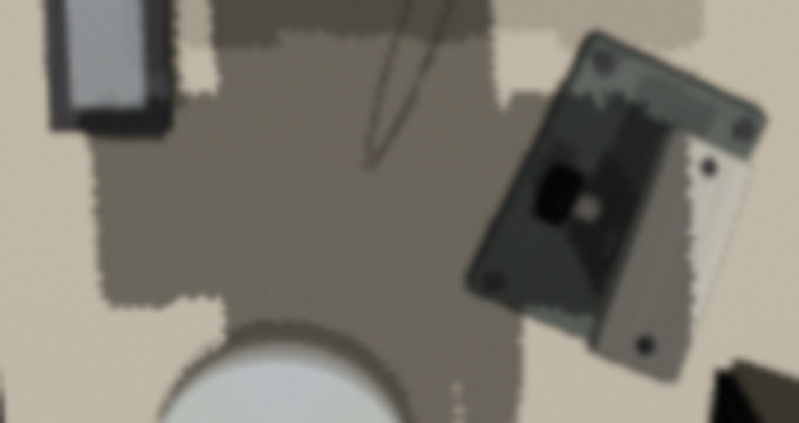

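```bash
python3 - <<'E'
from h import *
c=dict(np.load("w1.npz"))
def g(pts,z):
    a=np.array(pts,float)/4.7; return wpix(c,180+a[:,0]-.4,150+a[:,1]-.4,np.array(z))
f=g([(595,31),(767,112),(465,287)],[.012]*3); print(np.round(f,4),"x az",np.degrees(np.arctan2(*(f[2]-f[0])[1::-1])),"y az",np.degrees(np.arctan2(*(f[1]-f[0])[1::-1])),np.linalg.norm(f[2]-f[0]),np.linalg.norm(f[1]-f[0]),"centre",(f[1]+f[2])/2)
P=wpts(c); p=P[150:235,272:350].reshape(-1,3); q=p[(p[:,2]>.066)&(p[:,2]<.115)]
w=np.array([-.4225,-.0143,.906]); q=q[abs((q-[.5393,.2953,.0848])@w)<.004]
for a in(-7,-5,-3,-1,1,3):
    t=np.radians(a); l=q[:,:2]@[np.cos(t),np.sin(t)]; s=q[:,:2]@[-np.sin(t),np.cos(t)]
    # side edges per slice
    bins=np.arange(l.min()+.006,l.max()-.006,.005); e=np.array([[b,s[(l>=b)&(l<b+.005)].min(),s[(l>=b)&(l<b+.005)].max()] for b in bins])
    print(a,"edge slopes deg",[round(float(np.degrees(np.arctan(np.polyfit(e[:,0],e[:,k],1)[0]))),2) for k in(1,2)],"width",round(float((e[:,2]-e[:,1]).mean()),4),"len",round(float(np.ptp(l)),4), "ctr",np.round([np.cos(t)*(l.max()+l.min())/2-np.sin(t)*(e[:,1:].mean()),np.sin(t)*(l.max()+l.min())/2+np.cos(t)*e[:,1:].mean()],4))
# slope along fits
for a in (-3,):
    i=q[:,2]; print("z range",np.percentile(i,[1,50,99]))
E
```

```text
[[0.4958 0.2648 0.012 ]
 [0.5004 0.3312 0.012 ]
 [0.5938 0.2568 0.012 ]] x az -4.66690810119033 y az 86.09248467436659 0.09830395003059891 0.0665427895342371 centre [0.54708324 0.29401632 0.012     ]
-7 edge slopes deg [2.63, 1.74] width 0.0279 len 0.0658 ctr [0.5399 0.2956]
-5 edge slopes deg [0.54, -0.16] width 0.0278 len 0.0651 ctr [0.5398 0.2956]
-3 edge slopes deg [-1.48, -2.19] width 0.0278 len 0.0646 ctr [0.5395 0.2956]
-1 edge slopes deg [-3.48, -4.0] width 0.0279 len 0.0645 ctr [0.5394 0.2956]
1 edge slopes deg [-5.48, -6.4] width 0.028 len 0.065 ctr [0.5393 0.2956]
3 edge slopes deg [-7.57, -8.2] width 0.0281 len 0.0655 ctr [0.5393 0.2956]
z range [0.0698906  0.08498268 0.09947879]
```

Request:
drive_tool --rot '[[0, 0, 0], [0, 0, 0], [0, 0, 0], [0, 0, 0], [0, 0, 0], [0, 0, 0], [0, 0, 0], [0, 0, 0], [6.5, 0, 0], [6.5, 0, 0]]' --slide '[[15, -36, -11], [15, -36, -11], [15, -36, -11], [15, -36, -11], [15, -36, -11], [15, -36, -11], [15, -36, -11], [15, -33, -9], [0, 0, 0], [0, 0, 0]]' --jaw '[91, 91, 91, 91, 91, 91, 91, 91, 91, 91]'

```text
t: 2.67
eef_pos: [0.5336, -0.1099, 0.1777]
tool_rot: [-2.786, 1.569, -2.687]
contact_force: [0.5, 1.1, -0.3]
opening: 0.0914
```

Request:
drive_tool --rot '[[6.5, 0, 0], [6.5, 0, 0], [0, 0, 0]]' --slide '[[0, 0, 0], [0, 0, 0], [0, 0, 0]]' --jaw '[91, 91, 91]'

```text
t: 2.92
eef_pos: [0.5346, -0.1065, 0.1786]
tool_rot: [-2.641, 1.571, -2.764]
contact_force: [-0.1, -0.2, 0.2]
opening: 0.0912
```

```bash
python3 - <<'E'
from h import *
c=optics.capture("wrist"); P=wpts(c); C=c["color"].astype(int).mean(2)
np.savez("w2.npz",**{k:c[k] for k in("color","range_z","K","position","rotation")})
m=(C<90)&(abs(P[...,0]-.534)<.055)&(abs(P[...,1]+.107)<.04)&(P[...,2]<.02)&(P[...,2]>-.01)
n,l,s,_=cv2.connectedComponentsWithStats(m.astype(np.uint8)); k=1+s[1:,4].argmax(); q=P[l==k]; print(s[k])
r=cv2.minAreaRect((q[:,:2]*1000).astype(np.float32)); print(r,np.percentile(q[:,2],[5,50,95]))
vis=c["color"].copy(); vis[l==k]=vis[l==k]//2+[0,127,0]; save("w2",vis,1.5)
delta(np.array([.534,-.107,.10]),down(83.4))
E
```

```text
[ 238  121   52   85 2501]
((527.6630249023438, -96.592041015625), (60.08324432373047, 100.74028778076172), 84.67562866210938) [9.87030664e-05 8.37928461e-03 9.91939589e-03]
cur [ 0.5346 -0.1064  0.1787] tool y az 83.45 tool x [-0. -0. -1.] q [-0.15  0.36  0.33  1.85 -0.14  0.95  1.7 ] F [-0.8 -0.2  0. ] op 0.0907 t 2.97
slide mm (current axes) [78.7 -0.6 -0.6] rot deg [ 0.05 -0.    0.01]
```

View pics/w2.png

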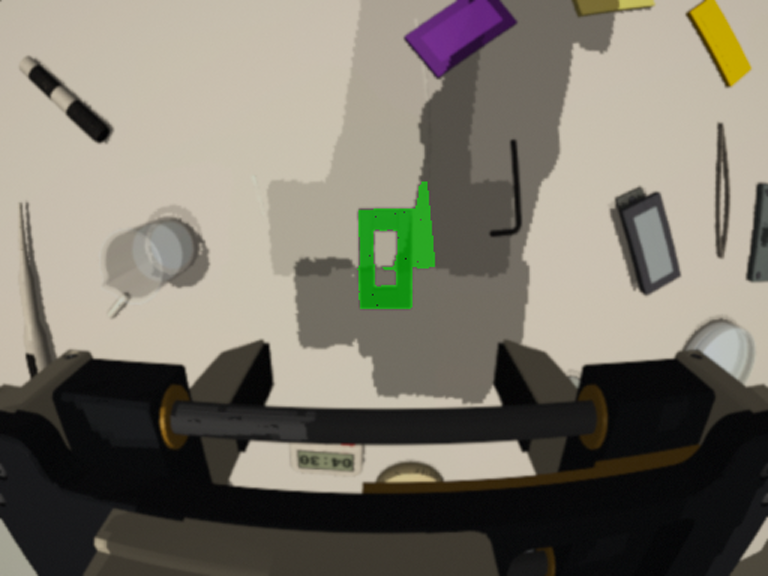

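```bash
python3 - <<'E'
from h import *
c=dict(np.load("w2.npz")); f=wpix(c,np.array([360,412,412,360])/1.5-.3,np.array([209,209,309,309])/1.5-.3,np.full(4,.008))
print(np.round(f,4),f.mean(0),np.linalg.norm(f[0]-f[1]),np.linalg.norm(f[0]-f[3]))
d=f[3]-f[0]+f[2]-f[1]; a=np.degrees(np.arctan2(d[1],d[0])); print(a)
delta(np.array([*f.mean(0)[:2],.004]),down(a+90))
E
```

```text
[[ 0.4935 -0.1192  0.008 ]
 [ 0.4982 -0.0808  0.008 ]
 [ 0.5768 -0.0892  0.008 ]
 [ 0.5718 -0.13    0.008 ]] [ 0.53505626 -0.10478825  0.008     ] 0.038610126644366284 0.07903300929614476
-6.969922853408778
cur [ 0.5346 -0.1064  0.1787] tool y az 83.45 tool x [-0. -0. -1.] q [-0.15  0.36  0.33  1.85 -0.14  0.95  1.7 ] F [-0.8 -0.2  0. ] op 0.0907 t 2.97
slide mm (current axes) [174.7   1.7   0.2] rot deg [ 0.42 -0.    0.01]
```

Request:
drive_tool --rot '[[0.4, 0, 0], [0, 0, 0], [0, 0, 0], [0, 0, 0], [0, 0, 0], [0, 0, 0], [0, 0, 0], [0, 0, 0]]' --slide '[[30, 1.5, 0.2], [35, 0, 0], [35, 0, 0], [35, 0, 0], [25, 0, 0], [10, 0, 0], [5.5, 0, 0], [0, 0, 0]]' --jaw '[70, 70, 70, 70, 70, 70, 70, 70]'

```text
t: 3.63
eef_pos: [0.5349, -0.1051, 0.003]
tool_rot: [3.086, 1.57, 2.967]
contact_force: [-0.4, 0.1, -0.0]
opening: 0.07
```

Request:
drive_tool --rot '[[0, 0, 0], [0, 0, 0], [0, 0, 0], [0, 0, 0], [0, 0, 0], [0, 0, 0], [0, 0, 0], [0, 0, 0]]' --slide '[[0, 0, 0], [0, 0, 0], [0, 0, 0], [0, 0, 0], [0, 0, 0], [0, 0, 0], [0, 0, 0], [0, 0, 0]]' --jaw '[36, 36, 36, 36, 36, 36, 36, 36]'

```text
t: 4.3
eef_pos: [0.5354, -0.1051, 0.0039]
tool_rot: [0.221, 1.57, 0.102]
contact_force: [-1.2, -0.5, 6.7]
opening: 0.039
```

Request:
drive_tool --rot '[[0, 0, 0], [0, 0, 0], [0, 0, 0], [0, 0, 0], [0, 0, 0], [0, 0, 0], [0, 0, 0], [0, 0, 0]]' --slide '[[0, 0, 0], [0, 0, 0], [-5, 0, 0], [-15, 0, 0], [-30, 0, 0], [-30, 0, 0], [-20, 0, 0], [0, 0, 0]]' --jaw '[30, 30, 30, 30, 30, 30, 30, 30]'

```text
t: 4.97
eef_pos: [0.5373, -0.1057, 0.1075]
tool_rot: [0.048, 1.564, -0.072]
contact_force: [0.7, 0.7, -0.3]
opening: 0.0392
```

```bash
python3 - <<'E'
from h import *
c=optics.capture("wrist"); save("w3",c["color"][150:330,130:390],2.5)
delta(np.array([.541,.1134,.105]),down(109.5))
E
```

```text
cur [ 0.5364 -0.1053  0.1055] tool y az 83.15 tool x [ 0.004 -0.    -1.   ] q [-0.13  0.45  0.31  1.93 -0.19  0.79  1.73] F [-0.5 -0.1 -1.1] op 0.0396 t 5.02
slide mm (current axes) [  0.4 217.7 -21.5] rot deg [-26.35   0.25   0.04]
```

View pics/w3.png

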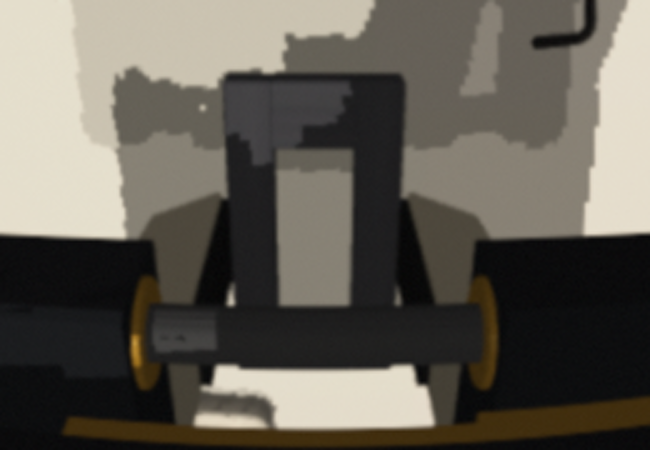

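Request:
drive_tool --rot '[[0, 0, 0], [0, 0, 0], [0, 0, 0], [0, 0, 0], [0, 0, 0], [0, 0, 0], [0, 0, 0], [0, 0, 0], [-6.6, 0, 0], [-6.6, 0, 0]]' --slide '[[0, 10, -1], [0, 25, -2], [0, 30, -3], [0, 35, -3], [0, 35, -4], [0, 35, -4], [0, 30, -3], [0, 18, -2], [0, 0, 0], [0, 0, 0]]' --jaw '[30, 30, 30, 30, 30, 30, 30, 30, 30, 30]'

```text
t: 5.85
eef_pos: [0.5374, 0.1169, 0.1014]
tool_rot: [3.125, 1.568, -3.038]
contact_force: [-0.0, -0.6, -0.7]
opening: 0.0398
```

Request:
drive_tool --rot '[[-6.6, 0, 0], [-6.5, 0, 0], [0, 0, 0], [0, 0, 0]]' --slide '[[0, 0, 0], [0, 0, 0], [0, 0, 0], [0, 0, 0]]' --jaw '[30, 30, 30, 30]'

```text
t: 6.18
eef_pos: [0.5381, 0.1143, 0.1021]
tool_rot: [2.849, 1.568, -3.098]
contact_force: [-0.0, 0.0, -1.2]
opening: 0.0395
```

```bash
python3 - <<'E'
from h import *
c=optics.capture("wrist"); save("w4",c["color"][100:330,130:390],2.5); P=wpts(c)
delta(np.array([.541,.1134,.105]),down(109.5))
p,Rc,s=cur(); q=((P-p)@Rc).reshape(-1,3)  # tool coords
q=q[(abs(q[:,0])<.02)&(abs(q[:,1])<.018)&(abs(q[:,2])<.045)]
for lo in np.arange(-.042,.042,.006):
    t=q[(q[:,2]>=lo)&(q[:,2]<lo+.006)]; 
    if len(t)>20: print(round(lo+.003,3),len(t),np.round(np.median(t[:,0]),4))
E
```

```text
cur [0.5383 0.1142 0.1023] tool y az 109.23 tool x [-0.002 -0.    -1.   ] q [-0.43  0.45  0.17  1.91 -0.1   0.79  1.7 ] F [-1.   0.4 -0.9] op 0.0397 t 6.23
slide mm (current axes) [-2.7 -1.7  2.3] rot deg [-0.27 -0.1  -0.03]
-0.039 670 -0.0044
-0.033 690 -0.0049
-0.027 631 -0.0048
-0.021 330 -0.0047
-0.015 315 -0.0047
-0.009 310 -0.0047
-0.003 282 -0.0048
0.003 266 -0.0047
0.009 262 -0.0048
0.015 208 -0.0047
0.039 68 -0.0047
```

View pics/w4.png

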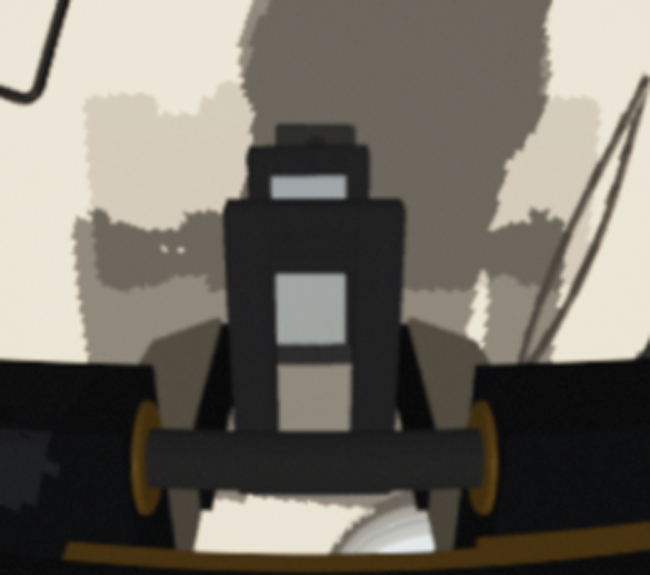

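```bash
python3 - <<'E'
from h import *
c=optics.capture("wrist"); p,Rc,s=cur()
def g(u,v,z): 
    return np.round((wpix(c,130+np.array(u)/2.5-.3,100+np.array(v)/2.5-.3,np.full(len(u),z))-p)@Rc*1000,1)
print("carrier near edge",g([249,369],[146,146],.026)); print("cover near edge",g([225,404],[200,200],p[2]+.0047))
print("window near", g([275,347],[273,273],p[2]+.0047),"slide near",g([271,347],[176,176],.026))
E
```

```text
carrier near edge [[ 76.5 -20.8 -36.7]
 [ 76.6  17.9 -36.6]]
cover near edge [[ -4.6 -19.  -41.1]
 [ -4.6  19.7 -41. ]]
window near [[ -4.7  -8.5 -24.2]
 [ -4.7   7.5 -24.2]] slide near [[ 76.5 -13.9 -26.7]
 [ 76.5  10.9 -26.6]]
```

Request:
drive_tool --rot '[[0, 0, 0], [0, 0, 0], [0, 0, 0], [0, 0, 0], [0, 0, 0]]' --slide '[[5, -1.8, 3.2], [20, 0, 0], [20, 0, 0], [15, 0, 0], [0, 0, 0]]' --jaw '[30, 30, 30, 30, 30]'

```text
t: 6.7
eef_pos: [0.5408, 0.1129, 0.0402]
tool_rot: [3.139, 1.566, -2.806]
contact_force: [-0.8, 0.0, -0.9]
opening: 0.0389
```

```bash
python3 - <<'E'
from h import *
c=optics.capture("wrist"); save("w5",c["color"][160:300,170:350],4.4)
np.savez("w5.npz",**{k:c[k] for k in("color","range_z","K","position","rotation")})
delta(np.array([.541,.1134,.0293]),down(109.5))
E
```

```text
cur [0.5416 0.113  0.0417] tool y az 109.37 tool x [-0.003 -0.001 -1.   ] q [-0.41  0.55  0.15  1.94 -0.12  0.66  1.73] F [-0.4 -0.3  0.3] op 0.0391 t 6.75
slide mm (current axes) [12.4  0.6 -0.4] rot deg [-0.13 -0.2   0.  ]
```

View pics/w5.png

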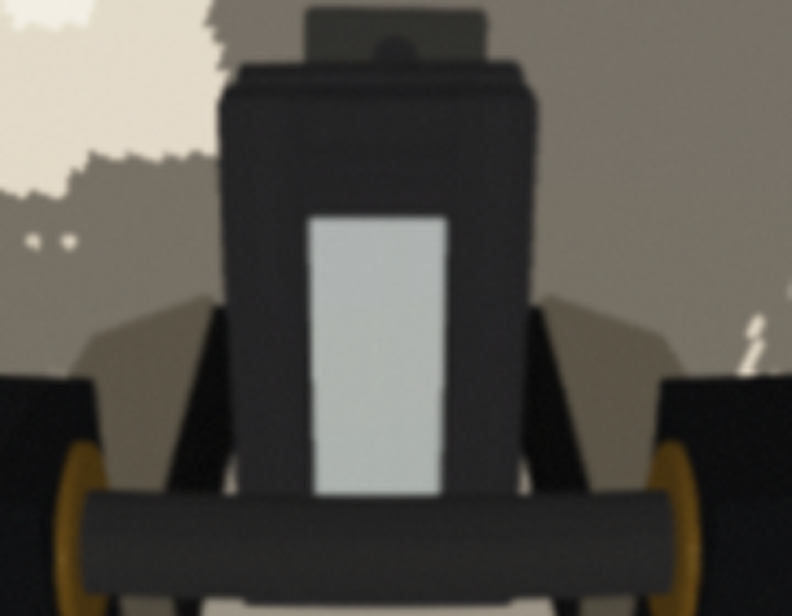

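```bash
python3 - <<'E'
from h import *
c=dict(np.load("w5.npz")); p,Rc,s=cur()
def g(u,v,z): 
    return np.round((wpix(c,170+np.array(u)/4.4-.4,160+np.array(v)/4.4-.4,np.full(len(u),z))-p)@Rc*1000,1)
print("carrier",g([236,525],[63,63],.026)); print("cover",g([222,536],[85,85],p[2]+.0047))
E
```

```text
carrier [[ 15.8 -19.1 -39.9]
 [ 15.8  20.5 -39.9]]
cover [[ -4.6 -18.6 -42.4]
 [ -4.6  19.6 -42.4]]
```

Request:
drive_tool --rot '[[0, 0, 0], [0, 0, 0], [0, 0, 0], [0, 0, 0]]' --slide '[[3, 0.2, 1.7], [5, 0, 0], [2.5, 0, 0], [0, 0, 0]]' --jaw '[30, 30, 30, 30]'

```text
t: 7.08
eef_pos: [0.5443, 0.1141, 0.0327]
tool_rot: [0.194, 1.571, 0.534]
contact_force: [0.1, -0.6, -0.8]
opening: 0.0393
```

Request:
drive_tool --rot '[[0, 0, 0], [0, 0, 0], [0, 0, 0]]' --slide '[[1.5, 0, 0], [1, 0, 0], [0, 0, 0]]' --jaw '[30, 30, 30]'

```text
t: 7.33
eef_pos: [0.5443, 0.1141, 0.0303]
tool_rot: [0.421, 1.571, 0.76]
contact_force: [0.2, -0.3, -0.5]
opening: 0.0396
```

Request:
drive_tool --rot '[[0, 0, 0], [0, 0, 0], [0, 0, 0]]' --slide '[[0.7, 0, 0], [0, 0, 0], [0, 0, 0]]' --jaw '[30, 30, 30]'

```text
t: 7.58
eef_pos: [0.5444, 0.1141, 0.0299]
tool_rot: [0.22, 1.57, 0.559]
contact_force: [-0.7, -0.8, 4.5]
opening: 0.0392
```

Request:
drive_tool --rot '[[0, 0, 0], [0, 0, 0], [0, 0, 0], [0, 0, 0], [0, 0, 0], [0, 0, 0], [0, 0, 0], [0, 0, 0]]' --slide '[[0, 0, 0], [0, 0, 0], [0, 0, 0], [0, 0, 0], [0, 0, 0], [-5, 0, 0], [-25, 0, 0], [-30, 0, 0]]' --jaw '[44, 50, 56, 62, 66, 70, 70, 70]'

```text
t: 8.25
eef_pos: [0.5427, 0.1136, 0.0888]
tool_rot: [3.133, 1.567, -2.811]
contact_force: [-0.4, -1.0, 0.3]
opening: 0.0696
```

```bash
python3 - <<'E'
from h import *
c=optics.capture("wrist"); save("w6",c["color"][110:290,150:370],3.6)
np.savez("w6.npz",**{k:c[k] for k in("color","range_z","K","position","rotation")})
P=wpts(c); p,Rc,s=cur(); delta(np.array([.541,.1134,.0075]),down(109.5))
q=((P-p)@Rc); m=(abs(P[...,2]-.034)<.004)&(abs(q[...,1])<.025)&(abs(q[...,2])<.05); 
for lo in np.arange(-.042,.042,.012):
    t=q[m&(q[...,2]>=lo)&(q[...,2]<lo+.012)]
    if len(t)>20: print(round(lo+.006,3),len(t),np.round([np.median(t[:,0]),t[:,1].min(),t[:,1].max()],4),np.median(p[2]-t[:,0]))
E
```

```text
cur [0.5465 0.1144 0.0954] tool y az 109.42 tool x [ 0.005  0.001 -1.   ] q [-0.42  0.47  0.17  1.9  -0.11  0.77  1.71] F [ 2.3 -0.2  3.7] op 0.07 t 8.3
slide mm (current axes) [87.8  0.9 -6. ] rot deg [-0.08  0.29  0.01]
-0.036 865 [ 0.0603 -0.019   0.0205] 0.035068090698966665
-0.024 541 [ 0.0604 -0.0194  0.0208] 0.03494919692231823
-0.012 432 [ 0.0605 -0.0195  0.0203] 0.034847120044299185
0.0 417 [ 0.0604 -0.0193  0.0208] 0.0349363009485275
0.012 394 [ 0.0606 -0.0195  0.0204] 0.03480964827169791
0.024 649 [ 0.0606 -0.0193  0.0204] 0.03473772124406548
0.036 287 [ 0.0606 -0.0195  0.02  ] 0.0347182988135345
```

View pics/w6.png

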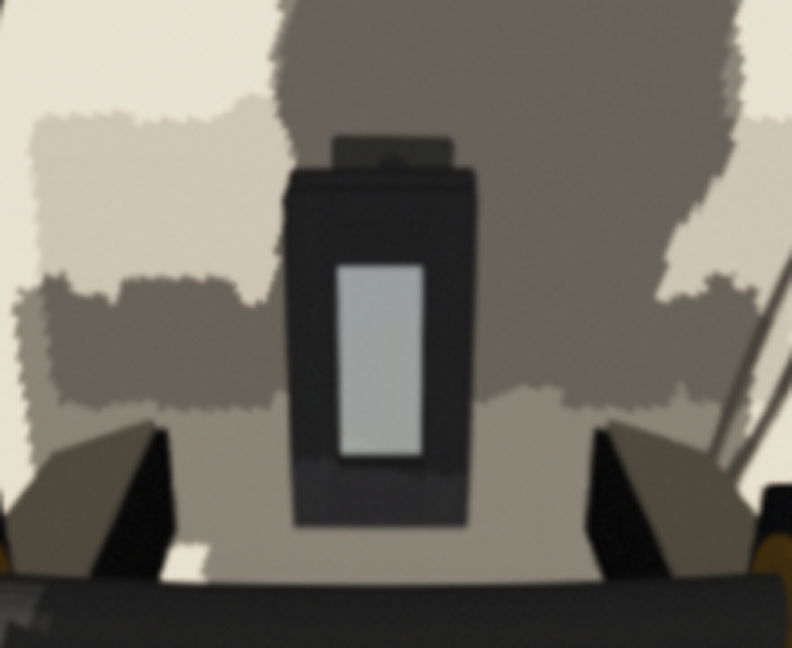

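```bash
python3 - <<'E'
from h import *
c=dict(np.load("w6.npz"))
f=wpix(c,150+np.array([288,474,468,293])/3.6-.4,110+np.array([186,186,527,527])/3.6-.4,np.full(4,.034))
print(np.round(f,4),f.mean(0),np.linalg.norm(f[0]-f[1]),np.linalg.norm(f[0]-f[3]))
g=wpix(c,150+np.array([292,472])/3.6-.4,110+np.array([170,170])/3.6-.4,np.full(2,.026));print("carrier near",g, "near offset", (g.mean(0)-f[:2].mean(0))@[np.cos(.34),np.sin(.34),0])
d=f[2]+f[3]-f[0]-f[1];a=np.degrees(np.arctan2(d[1],d[0]));print(a)
delta(np.array([*f.mean(0)[:2],.0075]),down(a+90))
E
```

```text
[[0.5126 0.083  0.034 ]
 [0.4999 0.1188 0.034 ]
 [0.5744 0.1461 0.034 ]
 [0.5877 0.1082 0.034 ]] [0.54364451 0.11402423 0.034     ] 0.03801598265638683 0.07926165606268323
carrier near [[0.5108097  0.08257964 0.026     ]
 [0.49816871 0.11844074 0.026     ]] near offset -0.00179669529189184
19.32881865597472
cur [0.5465 0.1144 0.0954] tool y az 109.42 tool x [ 0.005  0.001 -1.   ] q [-0.42  0.47  0.17  1.9  -0.11  0.77  1.71] F [ 2.3 -0.2  3.7] op 0.07 t 8.3
slide mm (current axes) [87.8  0.6 -3.3] rot deg [0.09 0.29 0.01]
```

Request:
drive_tool --rot '[[0, 0, 0], [0, 0, 0], [0, 0, 0], [0, 0, 0], [0, 0, 0], [0, 0, 0]]' --slide '[[15, 0.5, -1.2], [25, 0, 0], [25, 0, 0], [12, 0, 0], [4, 0, 0], [0, 0, 0]]' --jaw '[70, 70, 70, 70, 70, 70]'

```text
t: 8.8
eef_pos: [0.5425, 0.114, 0.0079]
tool_rot: [3.117, 1.569, -2.827]
contact_force: [0.1, -0.7, 0.4]
opening: 0.0703
```

Request:
drive_tool --rot '[[0, 0, 0], [0, 0, 0], [0, 0, 0], [0, 0, 0], [0, 0, 0], [0, 0, 0], [0, 0, 0], [0, 0, 0], [0, 0, 0], [0, 0, 0]]' --slide '[[0, 0, 0], [0, 0, 0], [0, 0, 0], [0, 0, 0], [0, 0, 0], [0, 0, 0], [0, 0, 0], [0, 0, 0], [0, 0, 0], [0, 0, 0]]' --jaw '[60, 50, 44, 40, 36, 30, 30, 30, 30, 30]'

```text
t: 9.63
eef_pos: [0.5433, 0.1143, 0.0091]
tool_rot: [0.094, 1.57, 0.433]
contact_force: [-1.8, 0.3, 6.2]
opening: 0.04
```

Request:
drive_tool --rot '[[0, 0, 0], [0, 0, 0], [0, 0, 0], [0, 0, 0], [0, 0, 0], [0, 0, 0], [0, 0, 0], [0, 0, 0], [0, 0, 0], [0, 0, 0]]' --slide '[[-3, 0, 0], [-8, 0, 0], [-15, 0, 0], [-20, 0, 0], [-20, 0, 0], [-20, 0, 0], [-20, 0, 0], [-14, 0, 0], [-5, 0, 0], [0, 0, 0]]' --jaw '[30, 30, 30, 30, 30, 30, 30, 30, 30, 30]'

```text
t: 10.47
eef_pos: [0.5436, 0.1143, 0.1349]
tool_rot: [0.009, 1.568, 0.348]
contact_force: [-0.4, -0.1, -2.7]
opening: 0.0398
```

Request:
drive_tool --rot '[[0, 0, 0], [0, 0, 0], [0, 0, 0]]' --slide '[[0, 0, 0], [0, 0, 0], [0, 0, 0]]' --jaw '[30, 30, 30]'

```text
t: 10.72
eef_pos: [0.5422, 0.114, 0.1324]
tool_rot: [3.119, 1.569, -2.825]
contact_force: [0.0, -0.5, -2.3]
opening: 0.0396
```

```bash
cat >> h.py <<'E'
def plates(c):
    "gripped stack top in tool coords: plane and extents"
    P=wpts(c); p,Rc,s=cur(); q=(P-p)@Rc; m=(q[...,0]<-.001)&(q[...,0]>-.012)&(abs(q[...,1])<.022)&(abs(q[...,2])<.048); q=q[m]
    A=np.c_[q[:,1:],np.ones(len(q))]; q=q[abs(q[:,0]-np.median(q[:,0]))<.006]; A=np.c_[q[:,1:],np.ones(len(q))]
    k=np.linalg.lstsq(A,q[:,0],rcond=None)[0]; print("plates top (tool x)",round(k[2],4),"slope y,z rad",np.round(k[:2],4),"z ext",np.round(np.percentile(q[:,2],[.5,99.5]),4),len(q)); return q
FC=np.array([.5398,.2954,.0842]); YAW=np.radians(-4.7); TILT=.435
def face(off,yaw=YAW,tilt=TILT,along=0):
    "TCP target for tool tip 'off' m along outward normal from face centre"
    xs=np.array([np.cos(yaw)*np.cos(tilt),np.sin(yaw)*np.cos(tilt),np.sin(tilt)]); ys=np.array([-np.sin(yaw),np.cos(yaw),0]); n=np.cross(xs,ys)
    return FC+off*n+along*xs, np.c_[-n,ys,np.cross(-n,ys)],n
E
python3 - <<'E'
from h import *
c=optics.capture("wrist"); plates(c); save("w7",c["color"][150:330,130:390],2.5)
t,Rt,n=face(.04); print(t,n); delta(t,Rt); delta(np.array([t[0],t[1],.14]),down(85.3))
E
```

```text
plates top (tool x) 0.0715 slope y,z rad [1.2000e-03 2.0184e+00] z ext [-0.0413 -0.0405] 65
[0.52300027 0.29678119 0.1204748 ] [-0.41999336  0.03452974  0.90687004]
cur [0.5424 0.114  0.1325] tool y az 109.45 tool x [-0.002 -0.001 -1.   ] q [-0.44  0.42  0.18  1.87 -0.1   0.86  1.7 ] F [ 0.7  0.  -2.7] op 0.04 t 10.77
slide mm (current axes) [ 12.  178.8  42.6] rot deg [ 23.77 -24.65  -5.23]
cur [0.5424 0.114  0.1325] tool y az 109.45 tool x [-0.002 -0.001 -1.   ] q [-0.44  0.42  0.18  1.87 -0.1   0.86  1.7 ] F [ 0.7  0.  -2.7] op 0.04 t 10.77
slide mm (current axes) [ -7.5 178.8  42.6] rot deg [ 2.415e+01 -1.000e-01  2.000e-02]
```

Request:
drive_tool --rot '[[0, 0, 0], [0, 0, 0], [0, 0, 0], [0, 0, 0], [0, 0, 0], [0, 0, 0], [0, 0, 0], [0, 0, 0], [0, 0, 0]]' --slide '[[-5, 8, 2], [-5, 20, 5], [-5, 28, 7], [-5, 33, 8], [0, 33, 8], [0, 28, 6], [0, 20, 5], [0, 9, 2], [0, 0, 0]]' --jaw '[30, 30, 30, 30, 30, 30, 30, 30, 30]'

```text
t: 11.52
eef_pos: [0.5227, 0.3005, 0.1533]
tool_rot: [1.855, 1.57, 2.199]
contact_force: [-0.2, -0.0, -1.9]
opening: 0.0396
```

Request:
drive_tool --rot '[[5, 0, 0], [5, 0, 0], [5, 0, 0], [5, 0, 0], [4.2, 0, 0], [0, -5, 0], [0, -5, 0], [0, -5, 0], [0, -5, 0], [0, -5, 0]]' --slide '[[0, 0, 0], [0, 0, 0], [0, 0, 0], [0, 0, 0], [0, 0, 0], [0, 0, 0], [0, 0, 0], [0, 0, 0], [0, 0, 0], [0, 0, 0]]' --jaw '[30, 30, 30, 30, 30, 30, 30, 30, 30, 30]'

```text
t: 12.35
eef_pos: [0.5245, 0.2951, 0.1543]
tool_rot: [0.005, 1.131, -0.081]
contact_force: [0.6, -0.7, -2.9]
opening: 0.0396
```

Request:
drive_tool --rot '[[0, 0, 0], [0, 0, 0], [0, 0, 0]]' --slide '[[0, 0, 0], [0, 0, 0], [0, 0, 0]]' --jaw '[30, 30, 30]'

```text
t: 12.6
eef_pos: [0.5247, 0.2961, 0.154]
tool_rot: [-0.001, 1.135, -0.086]
contact_force: [0.7, 0.3, -1.5]
opening: 0.04
```

```bash
sed -i 's/(q\[...,0\]<-.001)&(q\[...,0\]>-.012)/(q[...,0]<-.018)\&(q[...,0]>-.036)/' h.py
python3 - <<'E'
from h import *
c=optics.capture("wrist"); plates(c); save("w7",c["color"][150:330,130:390],2.5)
t,Rt,n=face(.03); delta(t,Rt)
b=optics.capture("side"); save("s7",b["color"][120:210,200:320],6)
E
```

```text
plates top (tool x) -0.026 slope y,z rad [ 0.0011 -0.0049] z ext [-0.0395  0.0377] 6595
cur [0.5254 0.2958 0.1542] tool y az 85.08 tool x [ 0.421 -0.036 -0.906] q [-1.22  0.36  0.54  2.08  0.3   0.47  0.49] F [ 0.5  0.4 -1.9] op 0.0396 t 12.65
slide mm (current axes) [ 39.5   0.8 -16.5] rot deg [-0.2   0.06  0.09]
```

View pics/s7.png

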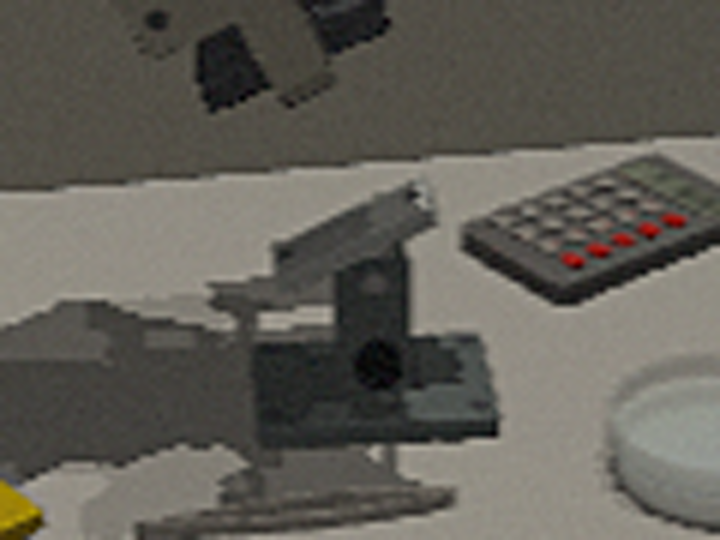

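Request:
drive_tool --rot '[[0, 0, 0], [0, 0, 0], [0, 0, 0], [0, 0, 0], [0, 0, 0], [0, 0, 0]]' --slide '[[0, 0.5, -10], [4, 0, -6.5], [15, 0, 0], [15, 0, 0], [5, 0, 0], [0, 0, 0]]' --jaw '[30, 30, 30, 30, 30, 30]'

```text
t: 13.2
eef_pos: [0.5262, 0.2959, 0.1101]
tool_rot: [-0.005, 1.135, -0.09]
contact_force: [0.7, -0.7, -2.0]
opening: 0.0398
```

Request:
drive_tool --rot '[[0, 0, 0], [0, 0, 0], [0, 0, 0], [0, 0, 0], [0, 0, 0], [0, 0, 0], [0, 0, 0]]' --slide '[[6, 0, 0], [8, 0, 0], [8, 0, 0], [6, 0, 0], [4, 0, 0], [0, 0, 0], [0, 0, 0]]' --jaw '[30, 30, 30, 30, 30, 30, 30]'

```text
t: 13.78
eef_pos: [0.539, 0.2963, 0.082]
tool_rot: [-0.001, 1.135, -0.084]
contact_force: [0.3, -0.2, -1.9]
opening: 0.0395
```

```bash
python3 - <<'E'
from h import *
t,Rt,n=face(-.01); delta(t,Rt); print(readout.read_state()["moment"])
b=optics.capture("scene"); save("s8",b["color"][90:180,190:310],6)
E
```

```text
cur [0.539  0.2963 0.082 ] tool y az 85.24 tool x [ 0.421 -0.036 -0.906] q [-1.16  0.5   0.5   2.11  0.29  0.29  0.47] F [ 0.3 -0.2 -1.9] op 0.0395 t 13.78
slide mm (current axes) [ 8.4 -0.8  1.8] rot deg [-0.05  0.06  0.05]
[0.07443533 0.67456401 0.02185562]
```

View pics/s8.png

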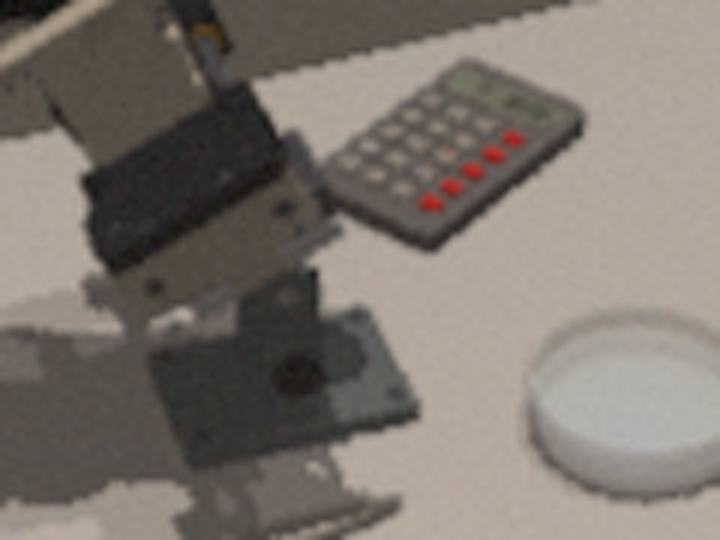

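Request:
drive_tool --rot '[[0, 0, 0], [0, 0, 0], [0, 0, 0], [0, 0, 0]]' --slide '[[0, -0.6, 3], [3, 0, 0], [2, 0, 0], [0, 0, 0]]' --jaw '[30, 30, 30, 30]'

```text
t: 14.17
eef_pos: [0.5438, 0.2954, 0.0788]
tool_rot: [0.0, 1.134, -0.083]
contact_force: [0.1, 0.5, -2.2]
opening: 0.0398
```

Request:
drive_tool --rot '[[0, 0, 0], [0, 0, 0]]' --slide '[[1, 0, 0], [0, 0, 0]]' --jaw '[30, 30]'

```text
t: 14.33
eef_pos: [0.5441, 0.2954, 0.0779]
tool_rot: [-0.0, 1.135, -0.083]
contact_force: [-0.7, -0.4, -0.9]
opening: 0.0395
```

Request:
drive_tool --rot '[[0, 0, 0], [0, 0, 0]]' --slide '[[0.7, 0, 0], [0, 0, 0]]' --jaw '[30, 30]'

```text
t: 14.5
eef_pos: [0.5444, 0.2955, 0.0773]
tool_rot: [-0.0, 1.134, -0.083]
contact_force: [0.2, 0.9, -2.9]
opening: 0.0397
```

Request:
drive_tool --rot '[[0, 0, 0], [0, 0, 0]]' --slide '[[0.7, 0, 0], [0, 0, 0]]' --jaw '[30, 30]'

```text
t: 14.67
eef_pos: [0.5448, 0.2955, 0.0768]
tool_rot: [0.0, 1.134, -0.083]
contact_force: [-0.6, -0.0, -0.7]
opening: 0.0395
```

Request:
drive_tool --rot '[[0, 0, 0], [0, 0, 0]]' --slide '[[0.6, 0, 0], [0, 0, 0]]' --jaw '[30, 30]'

```text
t: 14.83
eef_pos: [0.5448, 0.2955, 0.0767]
tool_rot: [0.001, 1.135, -0.082]
contact_force: [-7.0, -1.5, 9.2]
opening: 0.0399
```

Request:
drive_tool --rot '[[0, 0, 0], [0, 0, 0]]' --slide '[[0.5, 0, 0], [0, 0, 0]]' --jaw '[30, 30]'

```text
t: 15.0
eef_pos: [0.5448, 0.2955, 0.0766]
tool_rot: [0.002, 1.135, -0.082]
contact_force: [-12.0, -1.9, 16.5]
opening: 0.0402
```

```bash
cat > m.py <<'E'
from h import *
F=[];M=[]
p,Rc,s=cur(); F=Rc.T@s["contact_force"];M=Rc.T@s["moment"]
print("F tool",F.round(2),"M tool",M.round(3),"world M",s["moment"].round(3)); delta(*face(-.01)[:2])
c=optics.capture("wrist"); plates(c)
s=readout.read_state(); print(s["contact_force"].round(2),s["moment"].round(3))
E
python3 m.py
```

```text
F tool [-19.93  -2.88  -3.75] M tool [-0.054  1.106 -0.575] world M [-0.45   1.147 -0.193]
cur [0.5448 0.2955 0.0766] tool y az 85.25 tool x [ 0.421 -0.034 -0.906] q [-1.14  0.51  0.49  2.11  0.29  0.28  0.48] F [-12.   -1.9  16.5] op 0.0402 t 15.0
slide mm (current axes) [ 1.  -0.5 -1.3] rot deg [-0.07  0.07 -0.01]
plates top (tool x) -0.0259 slope y,z rad [ 0.0004 -0.0076] z ext [-0.0387  0.0384] 6554
[-11.61  -2.07  16.76] [-0.392  1.18  -0.208]
```

Request:
drive_tool --rot '[[0, 0, 0], [0, 0, 0], [0, 0, 0]]' --slide '[[-0.5, 0, 0], [0, 0, 0], [0, 0, 0]]' --jaw '[30, 30, 30]'

```text
t: 15.3
eef_pos: [0.5448, 0.2955, 0.0767]
tool_rot: [0.001, 1.134, -0.082]
contact_force: [-8.3, -1.2, 10.5]
opening: 0.0397
```

```bash
python3 m.py
```

```text
F tool [-12.92  -1.87  -2.96] M tool [-0.014  0.979 -0.306] world M [-0.201  0.999 -0.116]
cur [0.5448 0.2955 0.0767] tool y az 85.25 tool x [ 0.421 -0.035 -0.906] q [-1.14  0.51  0.5   2.11  0.29  0.28  0.48] F [-8.3 -1.2 10.5] op 0.0397 t 15.3
slide mm (current axes) [ 1.1 -0.5 -1.3] rot deg [-0.06  0.07 -0.01]
plates top (tool x) -0.0259 slope y,z rad [-0.0004 -0.0082] z ext [-0.0386  0.0384] 6537
[-8.43 -1.97 10.38] [-0.201  1.004 -0.142]
```

Request:
drive_tool --rot '[[0, -0.6, 0], [0, 0, 0], [0, 0, 0]]' --slide '[[0, 0, 0], [0, 0, 0], [0, 0, 0]]' --jaw '[30, 30, 30]'

```text
t: 15.6
eef_pos: [0.545, 0.2955, 0.0768]
tool_rot: [0.001, 1.124, -0.082]
contact_force: [-6.5, -1.1, 11.0]
opening: 0.0396
```

```bash
python3 m.py
```

```text
F tool [-12.66  -1.66  -0.95] M tool [ 0.013  0.892 -0.337] world M [-0.224  0.914 -0.157]
cur [0.545  0.2955 0.0768] tool y az 85.24 tool x [ 0.431 -0.035 -0.902] q [-1.16  0.52  0.52  2.11  0.3   0.27  0.47] F [-6.5 -1.1 11. ] op 0.0396 t 15.6
slide mm (current axes) [ 1.  -0.5 -1.6] rot deg [-0.06  0.7  -0.  ]
plates top (tool x) -0.0259 slope y,z rad [0.0018 0.0017] z ext [-0.0386  0.039 ] 6590
[-6.15 -1.66 10.84] [-0.208  0.952 -0.115]
```

Request:
drive_tool --rot '[[0, 0.6, 0], [0, 0.6, 0], [0, 0, 0], [0, 0, 0]]' --slide '[[0, 0, 0], [0, 0, 0], [0, 0, 0], [0, 0, 0]]' --jaw '[30, 30, 30, 30]'

```text
t: 15.98
eef_pos: [0.5449, 0.2955, 0.0767]
tool_rot: [0.002, 1.145, -0.082]
contact_force: [-6.7, -1.7, 10.0]
opening: 0.0397
```

```bash
python3 m.py
```

```text
F tool [-11.82  -2.21  -1.79] M tool [-0.009  0.813 -0.305] world M [-0.213  0.834 -0.118]
cur [0.5449 0.2955 0.0767] tool y az 85.24 tool x [ 0.412 -0.034 -0.911] q [-1.12  0.51  0.47  2.1   0.28  0.29  0.49] F [-6.7 -1.7 10. ] op 0.0397 t 15.98
slide mm (current axes) [ 1.1 -0.5 -1.5] rot deg [-0.07 -0.53 -0.01]
plates top (tool x) -0.0259 slope y,z rad [-0.0004 -0.0164] z ext [-0.0387  0.0386] 6610
[-7.84 -0.79  9.99] [-0.274  0.863 -0.132]
```

Request:
drive_tool --rot '[[0, -0.9, 0], [0, 0, 0], [0, 0, 0], [0, 0, 0], [0, 0, 0], [0, 0, 0]]' --slide '[[-0.2, 0, 0], [0, 0, 0], [0, 0, 0], [0, 0, 0], [0, 0, 0], [0, 0, 0]]' --jaw '[30, 30, 30, 30, 30, 30]'

```text
t: 16.53
eef_pos: [0.5452, 0.2954, 0.0769]
tool_rot: [0.001, 1.129, -0.082]
contact_force: [-3.3, -0.7, 8.0]
opening: 0.0396
```

```bash
python3 m.py; python3 - <<'E'
from h import *
b=optics.capture("wrist"); save("w9",b["color"][130:330,130:390],2.8)
E
```

```text
F tool [-8.65 -0.94  0.51] M tool [ 0.101  0.668 -0.186] world M [-0.069  0.676 -0.171]
cur [0.5452 0.2954 0.0769] tool y az 85.23 tool x [ 0.426 -0.035 -0.904] q [-1.15  0.52  0.51  2.11  0.29  0.27  0.47] F [-3.3 -0.7  8. ] op 0.0396 t 16.53
slide mm (current axes) [ 1.1 -0.5 -1.8] rot deg [-0.08  0.4   0.  ]
plates top (tool x) -0.0259 slope y,z rad [ 0.0008 -0.0027] z ext [-0.0387  0.0386] 6590
[-4.11 -0.64  7.09] [-0.148  0.635 -0.133]
```

View pics/w9.png

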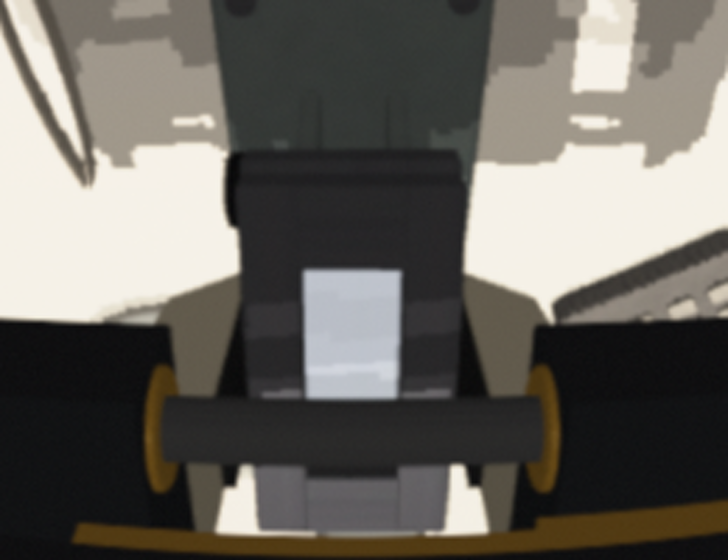

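```bash
python3 -c "
from cell import job; print(job.job_done())"
```

```text
the job is handed in; nothing more can be done
None
```

I laid the cover on the carrier and let go of it. I then gripped both plates by their long edges, lifted and tilted them, and pressed them onto the middle of the stage face. I handed the job in still holding them there, about 16.7 s into the 67 s allowed; it gave no verdict.

**Last checks:**
- **Cover on carrier:** on the block the cover looked square and level. It was about 2 mm off along its length (6 mm allowed). The final wrist picture shows the pair still stacked.
- **Grip:** the opening reads 39.6 mm, which fits the 40 mm plates.
- **Press:** the net force on the tool was about 8–9 N. Allowing for the plates' weight, that is about 10 N on the face. One step of the approach briefly reached about 22 N.
- **Flush and tilt:** when I rocked the tool by ±0.6°, the plates kept their angle, so they sit flush. The rocking suggests a slope of about 0.44 rad, against 0.435 rad from the depth fit. The plates line up with the tool within 0.003 rad.
- **Centring:** the TCP is within about 2 mm of the face centre as measured. In yaw it is in line with the stage to within 0.1°.

**What disagreed or was not checked:**
- The plane fit to the stage face had a sideways bias of about 3°. I took the stage's yaw from its foot and table edges instead.
- Contact came about 1 mm earlier than the cameras predicted, which is within their calibration.
- I took no after-picture of the whole bench. No unexpected contact forces appeared near the tweezers, hex key or cup.

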